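# Gather the valve caps in the tote's corner

## Task

Pick the small grey tote up by its wooden handle, lift it a good few centimetres clear of the desk, and tip it until all three brass valve caps have slid together into one corner: the corner at its low-walled end on the side where the metal cup stands. Keep every cap in the tote, leave the cup and the other things on the desk alone, and finish while still holding the tote in the air, steady and clearly tilted down towards that corner; do not put it down.

Things in the scene. Friction and masses are not known exactly. Their poses are not given: they have to be found in the camera images.
- tote: Open grey sheet-metal tote, 180 (x) by 130 (y) by 45 mm high, walls and floor 4 mm thick, about 0.35 kg, loose on the desk. Origin at the centre of its underside, z up. Its -x end wall (roughly towards the robot at the start) is lower, only 28 mm high: the low-walled end. A fixed wooden bridge handle runs over the middle along y on a post (22 mm in x) at each side wall.
- handle (a point): Centre of the tote's straight wooden handle bar, 82 mm above the tote's underside. The bar is 14 mm thick in x, 20 mm high, with 130 mm clear length along y between its end posts and 68 mm of free height under it down to the tote's floor. Grip it across its 14 mm thickness (fingers closing along the tote's x). Axes as the tote's.
- corner_left (a point): Inside corner at floor level of the tote's low-walled end on its +y side (the left as seen from the robot), 86 mm along -x, 61 mm along +y and 4 mm up from the tote's origin.
- corner_right (a point): The same inside corner on the -y side (the right as seen from the robot).
- cap0_center (a point): Centre of one of three equal loose brass valve caps lying in the tote: discs 22 mm across, 10 mm thick plus a small button on top, 25 g. Friction on the tote is about 0.2 (give or take a fifth): they start to slide at 10 to 14 degrees of tilt and run along a wall into the corner at about 30 to 35. One may lag along a wall: a steep tilt along that wall alone brings it in.
- cap1_center (a point): Centre of the second valve cap, as the first.
- cap2_center (a point): Centre of the third valve cap, as the first.
- cup: Plain open aluminium cup, 76 mm across the rim and 75 mm high, standing well to the left (+y) or right (-y) of the tote; origin at the centre of its underside. It only shows the side; leave it standing.
- bell: Bystander: brass hand bell with a dark wooden grip, 72 mm across and 102 mm high, standing on the other side of the tote from the cup. Origin at the centre of its underside.
- clock: Bystander: round steel alarm clock, 90 mm across and 112 mm high, on the far side of the desk. Origin at the centre of its underside.
- stamp: Bystander: wooden hand stamp with a black knob, 60 by 35 mm and 74 mm high, on the far side of the desk. Origin at the centre of its underside.
Not all that is in view belongs to the job. Of the things shaped like the tote, the grey one is meant. There is more than one size of the cup; the job needs the larger.

How it is judged (in metres and radians):
On the way:
1. the tote is held by its handle, lifted clear of the desk (height (world z) of each of corner_left, corner_right, tote above 0.03 m and contact force between the fingers and tote above 1 N), for 0.2 s.
At the end, for the whole second after the job is handed in: Tote held still in the fingers, chosen corner over 30 mm and underside's middle over 40 mm above the desk, tilted 15 to 57 degrees, at least 7 down to the low-walled end and 7 to the cup's side; all caps still, centres within 72 mm of that inside corner (((world y of cup above 0 m and distance between each of cap0_center, cap1_center, cap2_center and corner_left below 0.072 m and angle between tote's own x axis and vertical below 1.45 rad and angle between tote's own y axis and vertical above 1.69 rad and height (world z) of corner_left above 0.03 m) or (world y of cup below 0 m and distance between each of cap0_center, cap1_center, cap2_center and corner_right below 0.072 m and angle between tote's own x axis and vertical below 1.45 rad and angle between tote's own y axis and vertical below 1.45 rad and height (world z) of corner_right above 0.03 m)) and angle between tote's own z axis and vertical between 0.26 and 1 rad and contact force between the fingers and tote above 1 N and height (world z) of tote above 0.04 m and linear speed of tote below 0.03 m/s and angular speed of tote below 0.2 rad/s and linear speed of each of cap0, cap1, cap2 below 0.05 m/s and z of each of cap0_center, cap1_center, cap2_center in the frame of tote below 0.04 m); the arm keeps its last pose, push and grip.
It fails at once if a bystander or the cup is moved (distance of any of cup, bell, clock, stamp from where it was at the start of the episode above 0.02 m).
It fails at once if a cap is spilled out of the tote (z of any of cap0_center, cap1_center, cap2_center in the frame of tote above 0.06 m or z of any of cap0_center, cap1_center, cap2_center in the frame of tote below -0.01 m).
It also fails if it takes over 61 s, if anything falls off the work surface, if the arm or the gripper's body presses on something with over 40 N, if the wrist force passes 120 N, or if a joint passes its speed limit or range.

## Robot

A 6-joint arm with a two-finger parallel gripper is mounted at the origin on the work surface. World frame = base frame: x ahead of the robot, y to its left, z up, the work surface at z = 0. Lengths are in mm, angles in rad, forces in N, time in s.
With the tool pointing down it reaches from about 350 to 775 mm from the base axis. Payload 7.3 kg.
Tool frame: the origin (TCP) lies midway between the tips of the shut fingers; the grasp point (between the pads) lies 19 mm behind it (bot.tcp_to_grasp is the distance from the TCP to the grasp point, in mm); z points along the fingers, y is the line along which they close (so a half turn about z gives the same grasp; the last joint's range is limited). The gripper opens to 92 mm and grips with 3 to 60 N. Pads are 19 mm wide; open, the fingers measure 130 mm over their backs; the gripper's body (75 mm by 190 mm) begins 47 mm behind the grasp point.
Start: joints at [1.081, 0.342, 1.524, -0, 1.275, -0.146], TCP at [176.946, 494.302, 226.741] pointing down, gripper open.
Joint ranges: [-2.53, 2.53], [-0.77, 2.02], [0.04, 2.7], [-1, 4.14], [0.28, 2.66], [-3.11, 3.11]. Speed limits (rad/s): [2.57, 2.57, 3.14, 3.14, 3.14, 3.14].

## Interface

Orientations are given as [roll, pitch, yaw] about the fixed x, y, z axes, in that order (R = Rz(yaw) Ry(pitch) Rx(roll)).
In Python, from plant import bot, viewer gives the robot as it stands. The module is installed in compiled form; this text tells all that it offers.
- The arm moves only by the shell command python3 -m handwheel 'ROWS'. ROWS is text: rows parted by semicolons, each of 7 numbers parted by spaces: the shift along the tool's x, y, z scaled (see below), then the turn, a rotation vector about the tool's x, y, z scaled (see below), then the opening, from -1 (shut) to 1 (fully open), so that 0 is half open. In form: tx ty tz rx ry rz gripper; .... A call has 1 to 8 rows; each row is the pose to reach, as a shift and turn from the pose commanded when the call began, along the tool's axes at that moment, turning the shorter way round; what a row does not reach only later rows make up. The controller multiplies each number of a shift by 10 cm and each number of a turn by pi rad. A row lasts 1/12 s, in which the tool goes at most 41.7 mm and 7.16 degrees, less where a joint would pass 70% of its speed; a pose out of reach is approached as far as the arm can. A call with a number of a shift or a turn outside -1 to 1 is refused whole. A call with a gripper value outside its range is refused whole. The fingers move at their own pace and stop on an object; the grip force is fixed at half the most. Time passes only in rows, so rows that repeat a pose let the fingers close. It gives the time, the measured TCP pose, the force, the opening and the grip force at its end, in the units of the state.
- bot.get_obs(): the state, without advancing time (a new reading comes with each control period).
- viewer.capture(name): name is "scene" or "top" or "wrist"; returns a dict with "frame" (384x512x3 uint8, red, green, blue), "fov_y" (degrees; the focal length in pixels is half the picture's height over the tangent of half this angle, whatever the lens; pixels are square), "cx", "cy" (the principal point, pixels), "T" (4x4, takes a point from camera to world coordinates). Camera axes: x right, y down, z forward; pixel columns grow to the right and rows downward; lengths in mm; the calibration is good to about 2 mm. A picture is of the moment at which its call begins. There is no depth.
- bot.close_job(): hands the job in; it is judged then, once.
Trained networks look in a picture, given as the dict that the camera call returned (one of the last four; its "shot" number tells which), for a name from the list of things; names that differ only in an ending like _2 or _b are one class to them, and where a whole thing is asked for, a point or a joint stands for the part that bears it (a point fixed in the world has none). Each returns a list of dicts, best first, with "score" (0 to 1); they miss things now and then, are a little off and sometimes report something else, mostly with a low value. They report only what shows in the picture. A call takes as long as a camera call. They do not tell look-alikes from the thing itself.
- viewer.recognise(target, picture): "centre" ([column, row] in pixels, amid what is visible of it).
- viewer.cut_out(target, picture): "pixels" (384x512 bool, what is visible of it) and "centre" ([column, row] in pixels, amid what is visible of it).
The state is a dict: "time": time; "joint_positions": joint angles; "dq": joint speeds; "tau": joint torques, N m; "tool_pos": TCP position; "tcp_rot": TCP orientation; "contact_force": force on the tool from outside, world axes, zero at the start; "moment": the same for the moment, N m; "grip_width": finger opening in mm; "finger_force": force on a finger pad.
Only numpy, scipy, OpenCV 4.12 (cv2) and the standard library are available. Lean on these libraries where they do the work, as an engineer would, in place of code of your own. Each camera call takes 0.05 s, during which the arm holds its last target. There are 200 camera calls.

## Working session

There is one attempt and no reset: what is moved stays moved. The work goes in short steps, Python scripts to look and compute and a shell command to move; the robot and the scene stay as the last step left them, time stands still between calls to the robot, and variables do not carry over. Pictures are saved under pics/ and viewed, at most 10 in all, crops included, and the job is handed in when it is done.

```bash
mkdir -p pics
cat > h.py <<'E'
import numpy as np, cv2
from plant import bot, viewer
def K(p):
    f=p["frame"].shape[0]/2/np.tan(np.radians(p["fov_y"])/2); return f
def ray(p,uv):
    f=K(p); d=np.array([(uv[0]-p["cx"])/f,(uv[1]-p["cy"])/f,1]); T=np.array(p["T"]); return T[:3,3],T[:3,:3]@d
def atz(p,uv,z):
    o,d=ray(p,uv); return o+d*(z-o[2])/d[2]
def proj(p,X):
    T=np.array(p["T"]); c=T[:3,:3].T@(np.array(X)-T[:3,3]); return c[:2]/c[2]*K(p)+[p["cx"],p["cy"]]
def save(p,n): cv2.imwrite(f"pics/{n}.png",cv2.cvtColor(p["frame"],cv2.COLOR_RGB2BGR))
E
python3 - <<'E'
from h import *
np.set_printoptions(precision=1,suppress=True)
print(bot.get_obs())
ims=[]
for c in ["scene","top"]:
    p=viewer.capture(c); ims.append(p["frame"]); print(c,np.array(p["T"]),p["fov_y"])
    for t,z in [("tote",40),("handle",92),("cup",40),("bell",50),("clock",50),("stamp",40),("cap0_center",10)]:
        for r in viewer.recognise(t,p)[:4]: print(t,round(r["score"],2),np.array(r["centre"]),atz(p,r["centre"],z))
im=np.vstack(ims); im=cv2.cvtColor(np.vstack(ims),cv2.COLOR_RGB2BGR)
for i,c in enumerate(ims): cv2.imwrite(f"pics/a{i}.png",cv2.cvtColor(c,cv2.COLOR_RGB2BGR))
E
```

```text
{'time': 0.0, 'joint_positions': array([ 1.1,  0.3,  1.5, -0. ,  1.3, -0.1]), 'dq': array([ 0.,  0.,  0., -0.,  0.,  0.]), 'tau': array([ -0. , -43.1, -24.4,   0.1,   0.1,  -0. ]), 'tool_pos': array([176.8, 493.9, 226. ]), 'tcp_rot': array([-3.1, -0. ,  2.8]), 'contact_force': array([-0.5,  0.3, -0.3]), 'moment': array([ 0.,  0., -0.]), 'finger_force': 0.0, 'grip_width': 91.93462368755884}
scene [[  -0.6    0.5   -0.7 1127.8]
 [   0.8    0.3   -0.5  388.4]
 [   0.    -0.8   -0.6  576.9]
 [   0.     0.     0.     1. ]] 55.293694620484274
tote 0.71 [181.2 246.4] [778.6 -39.8  40. ]
tote 0.62 [277.  202.9] [545.3  43.4  40. ]
handle 0.72 [180.8 244.8] [809.9  -1.8  92. ]
handle 0.71 [276.3 201.6] [598.8  73.2  92. ]
cup 0.9 [159.7 161.3] [ 576.4 -318.8   40. ]
cup 0.76 [123.3 181.1] [ 696.  -323.7   40. ]
cup 0.27 [275.7 200.7] [540.   36.4  40. ]
bell 0.66 [396.3 241.5] [522.6 315.3  50. ]
clock 0.65 [290.6 280.9] [733.8 191.5  50. ]
stamp 0.59 [138.  216.9] [ 767.8 -183.8   40. ]
stamp 0.35 [277.6 198.7] [530.9  36.   40. ]
top [[   0.    -1.     0.1  470.5]
 [  -1.    -0.     0.   -11.5]
 [  -0.    -0.1   -1.  1070.9]
 [   0.     0.     0.     1. ]] 46.9419660712872
tote 0.58 [278.  113.7] [759.4 -45.   40. ]
tote 0.57 [243.5 221. ] [502.7  32.2  40. ]
handle 0.86 [277.8 111.9] [749.  -42.8  92. ]
handle 0.74 [244.2 220.5] [502.3  28.5  92. ]
cup 0.84 [394.2 189.1] [ 582.8 -318.4   40. ]
cup 0.77 [399.5 143.2] [ 692.  -332.5   40. ]
bell 0.79 [132.6 226.1] [486.5 287.7  50. ]
clock 0.81 [177.2 123.6] [729.5 193.   50. ]
stamp 0.95 [347.3 120.1] [ 746.  -209.8   40. ]
cap0_center 0.43 [252.4 187.8] [584.   13.6  10. ]
```

View pics/a0.png

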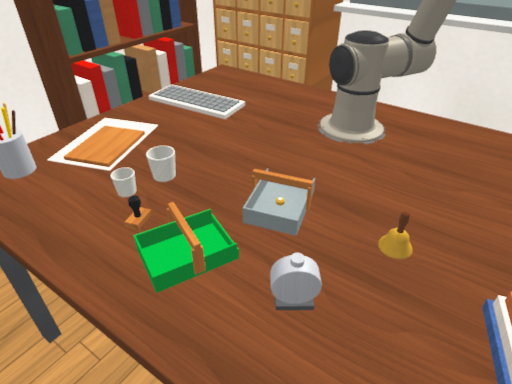

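View pics/a1.png

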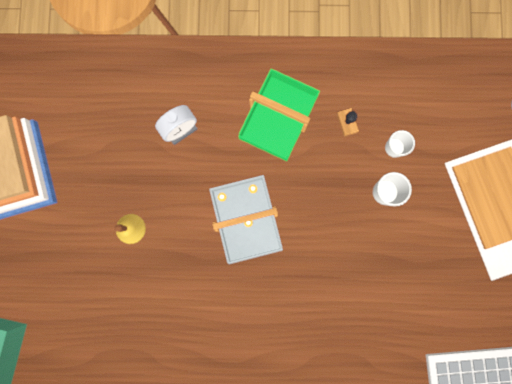

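Top view: the grey tote spans about (210–282, 177–263), with its handle from (215,226) to (276,213). Both cups are on the right (-y), the larger at (392,189), so the target is corner_right. The caps show at (222,197), (253,189) and (248,224). Next I fit the handle pose.

Run:
```python
from h import *
np.set_printoptions(precision=3,suppress=True)
p=viewer.capture("top"); rs=viewer.cut_out("tote",p)
r=min(rs[:3],key=lambda r:abs(r["centre"][1]-221)); m=r["pixels"]
hsv=cv2.cvtColor(p["frame"],cv2.COLOR_RGB2HSV)
roi=np.zeros_like(m);roi[205:235,208:284]=1
h=roi&(hsv[...,0]>5)&(hsv[...,0]<18)&(hsv[...,1]>140)&(hsv[...,2]>170)
ys,xs=np.nonzero(h); pts=np.array([xs,ys],float).T; c,(w,hh),a=cv2.minAreaRect(pts.astype(np.float32))
print(len(pts),c,w,hh,a)
W=np.array([atz(p,q,92)[:2] for q in pts]); mid=W.mean(0); u=np.linalg.svd(W-mid,full_matrices=False)[2][0]; u*=np.sign(u[1])
t=(W-mid)@u; print("handle mean",mid,"ctr",mid+u*(t.max()+t.min())/2,"len",np.ptp(t),"yaw",np.arctan2(-u[0],u[1]))
cc=[(210,187),(264,177),(282,251),(229,263)]
C=[atz(p,q,z)[:2] for q,z in zip(cc,[45,45,28,28])];print(C,np.mean(C,0))
mr=cv2.minAreaRect(np.argwhere(m)[:,::-1].astype(np.float32));print("tote",cv2.boxPoints(mr))
o=bot.get_obs();print(o["tool_pos"],o["tcp_rot"])
from scipy.spatial.transform import Rotation as R
Rt=R.from_euler("xyz",o["tcp_rot"]);print(Rt.as_matrix())
```

```text
497 (245.5, 220.0) 28.0 75.0 90.0
handle mean [505.845  30.483] ctr [506.216  25.907] len 168.21464567274785 yaw 0.08108974992593707
[array([580.61 , 111.895]), array([606.066, -13.918]), array([434.636, -58.605]), array([404.793,  64.668])] [506.526  26.01 ]
tote [[204.059 189.235]
 [267.353 173.412]
 [286.235 248.941]
 [222.941 264.765]]
[176.944 494.312 226.761] [3.141 0.    2.798]
[[-0.941  0.337  0.   ]
 [ 0.337  0.941  0.   ]
 [-0.     0.    -1.   ]]
```

```bash
python3 -m handwheel '-1 -0.7 0 0 0 0 1;-1 -0.7 0 0 0 0 1;-1 -0.7 0 0 0 0 1;-1 -0.7 0 0 0 0 1' | tail -3; for i in 1 2; do :; done
```

```text
contact_force: [0.3, 0.3, -0.2]
grip_width: 91.7
finger_force: 0.0
```

```bash
python3 -m handwheel '-1 -0.7 0 0 0 0 1;-1 -0.7 0 0 0 0 1;-1 -0.7 0 0 0 0 1;-1 -0.7 0 0 0 0 1' | tail -3
```

```text
contact_force: [0.6, 0.2, 0.4]
grip_width: 91.6
finger_force: 0.0
```

```bash
python3 -m handwheel '-1 -0.7 0 0 0 0 1;-1 -0.7 0 0 0 0 1;-1 -0.7 0 0 0 0 1;-1 -0.7 0 0 0 0 1' | tail -3
```

```text
contact_force: [-0.2, -0.2, -0.1]
grip_width: 91.7
finger_force: 0.0
```

```bash
python3 -m handwheel '-1 -0.7 0 0 0 0 1;-1 -0.7 0 0 0 0 1;-1 -0.7 0 0 0 0 1;-1 -0.7 0 0 0 0 1' | tail -3
```

```text
contact_force: [-0.4, 0.4, 0.2]
grip_width: 92.1
finger_force: 0.0
```

```bash
python3 -m handwheel '-0.66 -0.5 0 0 0 0.318 1;-0.66 -0.5 0 0 0 0.318 1;-0.66 -0.5 0 0 0 0.318 1;-0.66 -0.5 0 0 0 0.318 1;-0.66 -0.5 0 0 0 0.318 1;-0.66 -0.5 0 0 0 0.318 1;-0.66 -0.5 0 0 0 0.318 1;-0.66 -0.5 0 0 0 0.318 1' | tail -3
```

```text
contact_force: [-0.5, -0.1, -0.9]
grip_width: 92.1
finger_force: 0.0
```

Run:
```python
from h import *
np.set_printoptions(precision=3,suppress=True)
o=bot.get_obs();print(o["time"],o["tool_pos"],o["tcp_rot"],o["joint_positions"])
p=viewer.capture("wrist"); save(p,"w1"); print(p["T"],p["fov_y"])
for r in viewer.recognise("handle",p)[:3]: print(r["score"],r["centre"],atz(p,r["centre"],82))
a=.23;c=np.array([505,26,82]);u=np.array([-np.sin(a),np.cos(a),0])
print([proj(p,c+u*s+[0,0,10]) for s in (-65,0,65)])
```

```text
2.9 [504.28   27.729 226.68 ] [-3.142 -0.001  1.793] [-0.097  0.306  1.577  0.001  1.259 -0.319]
[[  0.976   0.21    0.064 486.403]
 [  0.22   -0.933  -0.284 103.832]
 [  0.      0.291  -0.957 384.71 ]
 [  0.      0.      0.      1.   ]] 71.6030960130973
0.61 [398.5, 219.2] [687.402  19.382  82.   ]
0.6 [256.8, 172.0] [504.676  38.813  82.   ]
[array([255.057, 236.528]), array([254.664, 184.713]), array([254.219, 126.009])]
```

View pics/w1.png

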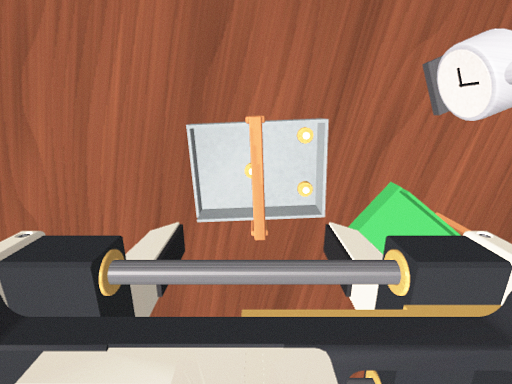

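Run:
```python
from h import *
np.set_printoptions(precision=3,suppress=True)
p=viewer.capture("wrist")
hsv=cv2.cvtColor(p["frame"],cv2.COLOR_RGB2HSV)
L=[]
for v in range(126,206,4):
    m=[u for u in range(235,280) if 5<hsv[v,u,0]<18 and hsv[v,u,1]>170 and hsv[v,u,2]>200]
    L.append((np.mean(m),v,len(m)))
print(np.array(L)[::4])
W=np.array([atz(p,(u+.5,v+.5),92)[:2] for u,v,_ in L]);mid=W.mean(0);k=np.linalg.svd(W-mid)[2][0];k*=np.sign(k[1])
yaw=np.arctan2(-k[0],k[1])
e=[atz(p,q,92)[:2] for q in [(255,117),(260,239)]]
ctr=(e[0]+e[1])/2; print("line",mid,"yaw",yaw,"ends",e,np.linalg.norm(e[0]-e[1]),"ctr",ctr)
o=bot.get_obs(); y=o["tcp_rot"][2]
tx=np.array([np.cos(y),np.sin(y)]);ty=np.array([np.sin(y),-np.cos(y)])
for q in (mid,ctr): print("tool shift",(q-o["tool_pos"][:2])@tx,(q-o["tool_pos"][:2])@ty)
print("turn about tool z /pi",-(yaw+np.pi/2-y)/np.pi)
```

```text
[[ nan 126.   0.]
 [ nan 142.   0.]
 [ nan 158.   0.]
 [ nan 174.   0.]
 [ nan 190.   0.]]
  return _methods._mean(a, axis=axis, dtype=dtype,
  ret = ret.dtype.type(ret / rcount)
Traceback (most recent call last):
numpy.linalg.LinAlgError: SVD did not converge
```

Run:
```python
from h import *
np.set_printoptions(precision=3,suppress=True)
p=viewer.capture("wrist")
hsv=cv2.cvtColor(p["frame"],cv2.COLOR_RGB2HSV); print(hsv[150,245:270:3].tolist())
L=[]
for v in range(130,206,4):
    m=[u for u in range(246,275) if hsv[v,u,1]>110 and hsv[v,u,0]<17]
    if m: L.append((np.mean(m),v,len(m)))
print(np.array(L)[::4])
W=np.array([atz(p,(u+.5,v+.5),92)[:2] for u,v,_ in L]);mid=W.mean(0);k=np.linalg.svd(W-mid)[2][0];k*=np.sign(k[1])
yaw=np.arctan2(-k[0],k[1])
e=[atz(p,q,92)[:2] for q in [(255,117),(260,239)]]
ctr=(e[0]+e[1])/2; print("line",mid,"yaw",yaw,"ends",e,np.linalg.norm(e[0]-e[1]),"ctr",ctr)
o=bot.get_obs(); y=o["tcp_rot"][2]
tx=np.array([np.cos(y),np.sin(y)]);ty=np.array([np.sin(y),-np.cos(y)])
for q in (mid,ctr): print("tool shift",(q-o["tool_pos"][:2])@tx,(q-o["tool_pos"][:2])@ty)
print("turn about tool z /pi",-(yaw+np.pi/2-y)/np.pi)
```

```text
[[90, 8, 227], [90, 8, 226], [15, 117, 248], [14, 136, 246], [15, 132, 249], [16, 126, 252], [0, 4, 213], [95, 7, 229], [96, 6, 224]]
[[255.9 130.   10. ]
 [256.5 146.   12. ]
 [256.5 162.   12. ]
 [257.5 178.   12. ]
 [258.  194.   11. ]]
line [503.518  46.399] yaw 0.2648129338765358 ends [array([488.305,  98.09 ]), array([527.116, -39.262])] 142.73077138532597 ctr [507.71   29.414]
tool shift 18.768082612592703 3.6004988428896127
tool shift 1.274451065557996 3.7663889729302746
turn about tool z /pi -0.010280868071988445
```

```bash
python3 -m handwheel '0.013 0.037 0.3 0 0 -0.012 1;0.013 0.037 0.6 0 0 -0.012 1;0.013 0.037 0.9 0 0 -0.012 1;0.013 0.037 1 0 0 -0.012 1;0.013 0.037 1 0 0 -0.012 1'
```

```text
time: 3.52
tool_pos: [506.1, 29.1, 124.5]
tcp_rot: [-3.137, -0.002, 1.839]
contact_force: [0.3, -0.3, 0.2]
grip_width: 92.1
finger_force: 0.0
```

```bash
python3 -m handwheel '0 0 0.3 0 0 0 1;0 0 0.5 0 0 0 1;0 0 0.64 0 0 0 1;0 0 0.64 0 0 0 1;0 0 0.64 0 0 0 1'
```

```text
time: 3.93
tool_pos: [508.6, 28.7, 63.9]
tcp_rot: [3.14, 0.0, 1.837]
contact_force: [-0.2, 0.9, 0.1]
grip_width: 91.8
finger_force: 0.0
```

```bash
python3 -m handwheel '0 0 0 0 0 0 -1;0 0 0 0 0 0 -1;0 0 0 0 0 0 -1;0 0 0 0 0 0 -1;0 0 0 0 0 0 -1;0 0 0 0 0 0 -1;0 0 0 0 0 0 -1;0 0 0 0 0 0 -1'
```

```text
time: 4.6
tool_pos: [507.7, 28.6, 62.7]
tcp_rot: [-3.142, -0.0, 1.836]
contact_force: [0.2, 1.2, -0.7]
grip_width: 43.1
finger_force: 0.0
```

```bash
python3 -m handwheel '0 0 0 0 0 0 -1;0 0 0 0 0 0 -1;0 0 0 0 0 0 -1;0 0 0 0 0 0 -1;0 0 0 0 0 0 -1;0 0 0 0 0 0 -1;0 0 0 0 0 0 -1;0 0 0 0 0 0 -1'
```

```text
time: 5.27
tool_pos: [507.9, 28.7, 62.7]
tcp_rot: [3.141, 0.0, 1.836]
contact_force: [2.5, -0.2, -0.4]
grip_width: 14.0
finger_force: 30.0
```

```bash
python3 -m handwheel '0 0 -0.1 0 0 0 -1;0 0 -0.2 0 0 0 -1;0 0 -0.35 0 0 0 -1;0 0 -0.5 0 0 0 -1;0 0 -0.65 0 0 0 -1;0 0 -0.8 0 0 0 -1;0 0 -0.9 0 0 0 -1;0 0 -0.95 0 0 0 -1'
```

```text
time: 5.93
tool_pos: [508.2, 28.6, 159.6]
tcp_rot: [3.139, 0.001, 1.837]
contact_force: [1.4, 0.5, -4.4]
grip_width: 13.6
finger_force: 30.0
```

```bash
python3 -m handwheel '0 0 -0.1 0 0 0 -1;0 0 -0.2 0 0 0 -1;0 0 -0.35 0 0 0 -1;0 0 -0.5 0 0 0 -1;0 0 -0.65 0 0 0 -1;0 0 -0.75 0 0 0 -1;0 0 -0.75 0 0 0 -1;0 0 -0.75 0 0 0 -1'
python3 - <<'E'
from h import *
p=viewer.capture("wrist"); save(p,"w2"); print(bot.get_obs()["joint_positions"])
E
```

```text
time: 6.6
tool_pos: [507.7, 28.6, 232.9]
tcp_rot: [3.141, 0.0, 1.836]
contact_force: [-0.5, -0.1, -6.1]
grip_width: 13.7
finger_force: 30.0
[-9.44991537e-02  3.07356956e-01  1.55920076e+00  1.00532456e-04
  1.27616238e+00 -3.60168040e-01]
```

View pics/w2.png

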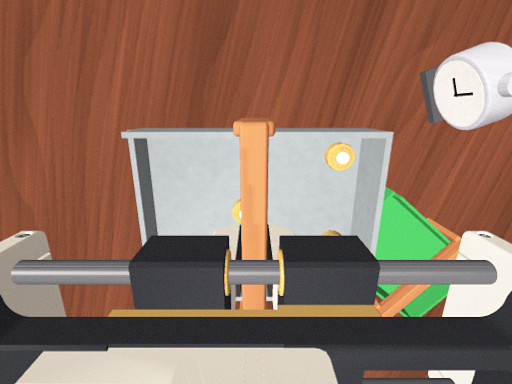

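The tote is held level. The caps are at about (340,157), (332,236) and (238,211). First a gentle tilt towards the low end.

```bash
python3 -m handwheel '0 0 0 -0.02 0 0 -1;0 0 0 -0.04 0 0 -1;0 0 0 -0.055 0 0 -1;0 0 0 -0.065 0 0 -1;0 0 0 -0.075 0 0 -1;0 0 0 -0.083 0 0 -1;0 0 0 -0.092 0 0 -1;0 0 0 -0.1 0 0 -1'; python3 -m handwheel '0 0 0 0 0 0 -1;0 0 0 0 0 0 -1;0 0 0 0 0 0 -1;0 0 0 0 0 0 -1;0 0 0 0 0 0 -1;0 0 0 0 0 0 -1;0 0 0 0 0 0 -1;0 0 0 0 0 0 -1'
python3 - <<'E'
from h import *
p=viewer.capture("wrist"); q=viewer.capture("top");cv2.imwrite("pics/t3.png",cv2.cvtColor(np.hstack([p["frame"][90:384,90:430],cv2.resize(q["frame"][140:290,170:320],(294,294))]),cv2.COLOR_RGB2BGR)); print(bot.get_obs()["joint_positions"])
E
```

```text
time: 7.32
tool_pos: [506.6, 28.7, 231.2]
tcp_rot: [2.829, -0.001, 1.837]
contact_force: [-0.4, 0.6, -3.8]
grip_width: 13.8
finger_force: 30.0
time: 7.98
tool_pos: [507.8, 28.7, 232.7]
tcp_rot: [2.828, -0.0, 1.837]
contact_force: [-0.4, 0.6, -4.4]
grip_width: 13.8
finger_force: 30.0
[-0.17922561  0.14490586  1.81962305  0.17085397  0.89894859 -0.53271618]
```

View pics/t3.png

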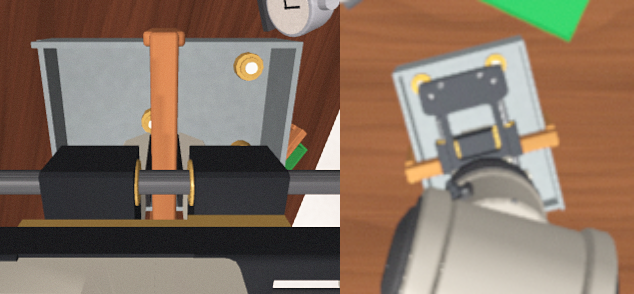

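The gripper and tote are at 18° towards the low end, but the caps haven't slid: they show at crop (249,67), as before. I'll go steeper.

```bash
python3 -m handwheel '0 0 0 -0.005 0 0 -1;0 0 0 -0.01 0 0 -1;0 0 0 -0.015 0 0 -1;0 0 0 -0.02 0 0 -1;0 0 0 -0.02 0 0 -1;0 0 0 -0.02 0 0 -1;0 0 0 -0.02 0 0 -1;0 0 0 -0.02 0 0 -1'
cat > look.py <<'E'
from h import *
import sys
p=viewer.capture("wrist"); q=viewer.capture("scene");save(p,sys.argv[1]);save(q,sys.argv[1]+"s")
for r in viewer.recognise("cap0_center",p)[:5]: print("w",round(r["score"],2),np.round(r["centre"]))
for r in viewer.recognise("cap0_center",q)[:5]: print("s",round(r["score"],2),np.round(r["centre"]))
f=p["frame"]; s=cv2.resize(q["frame"][120:270,200:350],(294,294)); cv2.imwrite(f"pics/{sys.argv[1]}c.png",cv2.cvtColor(np.hstack([f[90:384,90:430],s]),cv2.COLOR_RGB2BGR))
print(bot.get_obs()["joint_positions"])
E
python3 look.py l1
```

```text
time: 8.75
tool_pos: [507.9, 28.6, 232.8]
tcp_rot: [2.764, 0.0, 1.836]
contact_force: [0.9, -0.1, -4.5]
grip_width: 13.9
finger_force: 30.0
w 0.39 [311. 233.]
[-0.20003021  0.11814842  1.87222823  0.22729208  0.82417984 -0.59302241]
```

View pics/l1c.png

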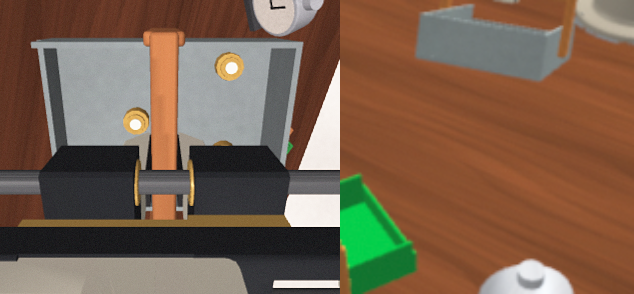

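The caps are now sliding left, at crop (231,67), (136,121) and (222,146). I'll hold here while they run.

```bash
python3 -m handwheel '0 0 0 -0.005 0 0 -1;0 0 0 -0.01 0 0 -1;0 0 0 -0.01 0 0 -1;0 0 0 -0.01 0 0 -1;0 0 0 -0.01 0 0 -1;0 0 0 -0.01 0 0 -1;0 0 0 -0.01 0 0 -1;0 0 0 -0.01 0 0 -1'|head -3;  python3 -m handwheel '0 0 0 0 0 0 -1;0 0 0 0 0 0 -1;0 0 0 0 0 0 -1;0 0 0 0 0 0 -1'|head -1; python3 look.py l2
```

```text
time: 9.62
tool_pos: [507.8, 28.7, 232.8]
tcp_rot: [2.733, -0.0, 1.837]
time: 9.95
[-0.21108883  0.10543947  1.89884319  0.26031292  0.78731597 -0.62839486]
```

View pics/l2c.png

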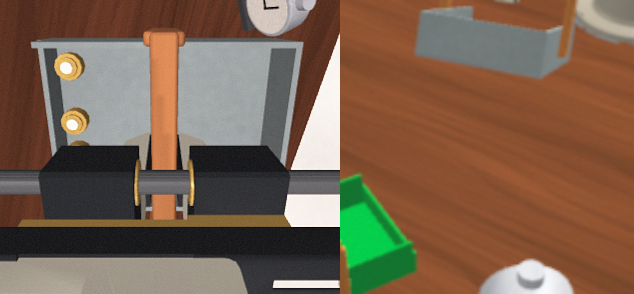

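All three caps are at the low end: crop (69,67), (75,121) and (80,146). Now I add the tilt to the right side.

```bash
python3 -m handwheel '0 0 0 0 0.015 0 -1;0 0 0 0 0.035 0 -1;0 0 0 0 0.055 0 -1;0 0 0 0 0.075 0 -1;0 0 0 0 0.095 0 -1;0 0 0 0 0.115 0 -1;0 0 0 0 0.135 0 -1;0 0 0 0 0.15 0 -1';  python3 -m handwheel '0 0 0 0 0.01 0 -1;0 0 0 0 0.01 0 -1;0 0 0 0 0.01 0 -1;0 0 0 0 0.01 0 -1;0 0 0 0 0.01 0 -1;0 0 0 0 0.01 0 -1;0 0 0 0 0.01 0 -1;0 0 0 0 0.01 0 -1'; python3 look.py l3
```

```text
time: 10.82
tool_pos: [508.4, 27.5, 232.7]
tcp_rot: [2.688, -0.43, 2.037]
contact_force: [-0.2, -0.6, -4.9]
grip_width: 14.0
finger_force: 30.0
time: 11.48
tool_pos: [507.7, 28.9, 232.9]
tcp_rot: [2.683, -0.457, 2.052]
contact_force: [0.2, 0.1, -4.8]
grip_width: 13.5
finger_force: 30.0
[-0.48905763  0.29183556  1.76727541  0.66860229  1.2558847  -1.13197117]
```

View pics/l3.png

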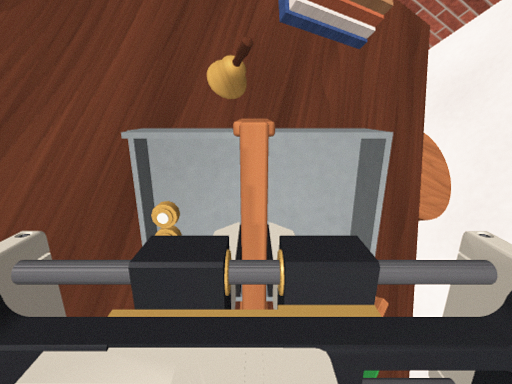

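The tote hasn't turned in the fingers. The caps line up along the low wall at (164,217) and (170,235), with the third behind the gripper. Next I work out their tote coordinates.

```bash
cat > cap.py <<'E'
from h import *
import sys
from scipy.spatial.transform import Rotation as R
np.set_printoptions(precision=3,suppress=True)
p=viewer.capture("wrist");o=bot.get_obs()
Rt=R.from_euler("xyz",o["tcp_rot"]).as_matrix(); M=np.c_[Rt[:,1],Rt[:,0],-Rt[:,2]]  # tote axes
org=o["tool_pos"]-M@np.array([0,0,62.7])
print("axes z-comp",M[2], "tilt",np.degrees(np.arccos(M[2,2])),"origin",org,"cornerR z",(org+M@[-86,-61,4])[2])
for a in sys.argv[1:]:
    uv=np.array(a.split(","),float); c,d=ray(p,uv); c=M.T@(c-org); d=M.T@d
    print(uv,c+d*(15-c[2])/d[2])
print("expect far rim corners",[proj(p,org+M@np.array(x)) for x in ([-90,65,28],[90,65,45])])
E
python3 cap.py 164,217 170,235
```

```text
axes z-comp [0.397 0.442 0.804] tilt 36.46532084801977 origin [520.872  63.532 182.309] cornerR z 124.39704379385587
[164. 217.] [-75.433  -5.89   15.   ]
[170. 235.] [-71.945 -22.386  15.   ]
expect far rim corners [array([127.723, 131.085]), array([393.483, 132.968])]
```

```bash
python3 -m handwheel '0 0 0 0 0 0 -1;0 0 0 0 0 0 -1;0 0 0 0 0 0 -1;0 0 0 0 0 0 -1;0 0 0 0 0 0 -1;0 0 0 0 0 0 -1'|tail -2
python3 - <<'E'
from h import *
p=viewer.capture("wrist"); o=cv2.cvtColor(cv2.imread("pics/l3.png"),cv2.COLOR_BGR2RGB)
print("change at caps",np.abs(p["frame"][190:250,140:230].astype(int)-o[190:250,140:230]).mean())
print(bot.close_job())
E
```

```text
grip_width: 14.3
finger_force: 30.0
change at caps 2.5887654320987656
the job is handed in; nothing more can be done
None
```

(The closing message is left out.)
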